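# Stand the furniture-foot masters in their mould frames

### The arm

A 6-joint arm with a two-finger parallel gripper is mounted at the origin on the work surface. World frame = base frame: x ahead of the robot, y to its left, z up, the work surface at z = 0. Lengths are in m, angles in rad, forces in N, time in s.
With the tool pointing down it reaches from about 0.3 to 0.85 m from the base axis. Payload 4.2 kg.
Tool frame: the origin (TCP) lies between the finger pads; the fingertips stand 25 mm ahead of it and the grasp point (between the pads) lies 6 mm ahead of it; z points along the fingers, y is the line along which they close (so a half turn about z gives the same grasp; the last joint's range is limited). The gripper opens to 91 mm and grips with 3 to 60 N. Pads are 32 mm wide; open, the fingers measure 118 mm over their backs; the gripper's body (76 mm by 178 mm) begins 60 mm behind the grasp point.
Start: joints at [-1.23, 0.32, 1.565, -0, 1.257, -0.02], TCP at [0.203, -0.538, 0.214] pointing down, gripper open.
Joint ranges: [-3.11, 3.11], [-0.84, 2.01], [0.21, 2.61], [-1.34, 4.49], [0.05, 2.63], [-2.56, 2.56]. Speed limits (rad/s): [2.57, 2.57, 3.14, 3.14, 3.14, 3.14].

### API

Orientations are given as a rotation vector (axis times angle).
In Python, from plant import robot, viewer, hand_in gives the robot as it stands.
- The arm moves only by the shell command python3 -m handwheel 'ROWS' [OPENING] [FORCE]. ROWS is JSON, a list that holds one entry, the list of rows, each a list of 6 numbers: the shift along the tool's x, y, z in mm, then the turn, a rotation vector about the tool's x, y, z in rad. In form: [[[dx, dy, dz, rx, ry, rz], ...]]. A call has 1 to 20 rows; each row is the pose to reach, as a shift and turn from the pose commanded when the call began, along the tool's axes at that moment; what a row does not reach only later rows make up. A row lasts 1/12 s, in which the tool goes at most 41.7 mm and 7.16 degrees, less where a joint would pass 70% of its speed; a pose out of reach is approached as far as the arm can. A call with a gripper value outside its range is refused whole. OPENING is the opening, from 0 (shut) to 1 (fully open), set as the call begins (- or left out, the last holds). The fingers move at their own pace and stop on an object; FORCE is the grip in N (left out, the last holds). Time passes only in rows, so rows that repeat a pose let the fingers close. It gives the time, the measured TCP pose, the force, the opening and the grip force at its end, in the units of the state.
- robot.get_state(): the state, without advancing time (a new reading comes with each control period).
- viewer.read_camera(name): name is "scene" or "top" or "wrist"; returns a dict with "image" (400x640x3 uint8, red, green, blue), "fx", "fy", "cx", "cy" (pixels), "rvec" (rotation vector, rad) and "tvec" (3), from world to camera coordinates, as OpenCV has them. Camera axes: x right, y down, z forward; pixel columns grow to the right and rows downward; lengths in m; the calibration is good to about 2 mm. The wrist camera is an equidistant fisheye: a pixel r from the principal point sees the ray r / f radians off the axis. A picture is of the moment at which its call begins. There is no depth.
- hand_in(): hands the job in; it is judged then, once.
The state is a dict: "time_s": time; "joint_positions": joint angles; "dq": joint speeds; "effort": joint torques, N m; "tool_pos": TCP position; "tool_rot": TCP orientation; "force": force on the tool from outside, world axes, zero at the start; "ft_torque": the same for the moment, N m; "width": finger opening in m; "grasp_force": force on a finger pad.
Only numpy, scipy, OpenCV 4.12 (cv2) and the standard library are available. Lean on these libraries where they do the work, as an engineer would, in place of code of your own. Each camera call takes 0.05 s, during which the arm holds its last target. There are 200 camera calls.

### The job

We are about to pour the first halves of four moulds: take the four dark wooden masters and stand each one upright on the floor of the mould frame that matches its outline and size, in the middle, with the square and the oblong one lined up with the walls of their frames. Set them down rather than dropping them, do not tip any over, and leave the two white plaster casts where they stand.

Things in the scene. Friction and masses are not known exactly. Their poses are not given: they have to be found in the camera images.
- master_big_round: Dark brown wooden master of a thick round furniture foot, 54 mm in diameter, 70 mm tall, stands upright at the start on the work surface. Origin: centre of the underside; z up. A shallow groove runs round it about 20 to 30 mm up; above 31 mm its sides are plain and vertical to the top: grip there. About 60 to 130 g. Belongs in the large round frame.
- master_slim_round: Dark brown wooden master of a slim round furniture foot, 30 mm in diameter, 70 mm tall, stands upright at the start on the work surface. Origin: centre of the underside; z up. A shallow groove runs round it about 20 to 30 mm up; above 31 mm its sides are plain and vertical to the top: grip there. About 30 to 60 g. Belongs in the small round frame.
- master_square: Dark brown wooden master of a square furniture foot, 42 x 42 mm, 70 mm tall, stands upright at the start on the work surface. Origin: centre of the underside; z up. A shallow groove runs round it about 20 to 30 mm up; above 31 mm its sides are plain and vertical to the top: grip there. x and y are square to its sides. About 55 to 115 g. Belongs in the square frame.
- master_oblong: Dark brown wooden master of an oblong furniture foot, 60 mm (along its x) by 28 mm (along its y), 70 mm tall, stands upright at the start on the work surface. Origin: centre of the underside; z up. A shallow groove runs round it about 20 to 30 mm up; above 31 mm its sides are plain and vertical to the top: grip there. About 55 to 115 g. Belongs in the oblong frame, long side along long side.
- frame_big_round: Large round mould frame: a ring cut from grey pipe, inside diameter 90 mm, outside 100 mm, on a 108 mm round floor. Fixed, with a 6 mm thick plywood floor; the top of its wall is 31 mm above the work surface. Origin: centre of the underside, on the work surface; z up. 
- frame_slim_round: Small round mould frame: a ring cut from grey pipe, inside diameter 66 mm, outside 76 mm, on an 84 mm round floor. Fixed, with a 6 mm thick plywood floor; the top of its wall is 31 mm above the work surface. Origin: centre of the underside, on the work surface; z up. 
- frame_square: Square mould frame of pale wooden strips, inside 78 x 78 mm, outside 92 x 92 mm, floor 100 x 100 mm. Fixed, with a 6 mm thick plywood floor; the top of its wall is 31 mm above the work surface. Origin: centre of the underside, on the work surface; z up. x and y are square to its walls.
- frame_oblong: Oblong mould frame of pale wooden strips, inside 96 mm (along its x) by 64 mm (along its y), outside 110 x 78 mm, floor 118 x 86 mm. Fixed, with a 6 mm thick plywood floor; the top of its wall is 31 mm above the work surface. Origin: centre of the underside, on the work surface; z up. 
- cast_round: White plaster cast of the thick round foot, 54 mm in diameter, 70 mm tall, standing loose on the work surface; not to be moved. Origin: centre of the underside.
- cast_square: White plaster cast of the square foot, 42 x 42 mm, 70 mm tall, standing loose on the work surface; not to be moved. Origin: centre of the underside. The only other things lying among the ten listed ones are low (a roll of tape, a lump of clay, a bottle cap, a wooden wedge: none over 20 mm tall); bottles, cups and equipment up to 0.22 m tall stand only round the edge of the table, outside the green cutting mat.
Not all that is in view belongs to the job. What is shaped like the master_square but blue is not meant. Leave any red look-alike of the frame_big_round alone.

How it is judged:
By the outcome, as a careful person would: the job done as asked, in the order asked, and still so for the second after the job is handed in, with the robot touching nothing.
It also fails if it takes over 112 s, if anything falls off the work surface, if the arm or the gripper's body presses on something with over 40 N, if the wrist force passes 120 N, or if a joint passes its speed limit or range.

## Working session

There is one attempt and no reset: what is moved stays moved. The work goes in short steps, Python scripts to look and compute and a shell command to move; the robot and the scene stay as the last step left them, time stands still between calls to the robot, and variables do not carry over. Pictures are saved under pics/ and viewed, at most 14 in all, crops included, and the job is handed in when it is done.

```bash
mkdir -p pics; ls
cat > h.py <<'E'
import numpy as np, cv2
from plant import robot, viewer
def snap(n,f):
    c=viewer.read_camera(n); cv2.imwrite(f'pics/{f}.png',c['image'][:,:,::-1]); np.save(f'pics/{f}.npy',c,allow_pickle=True); return c
def load(f): return np.load(f'pics/{f}.npy',allow_pickle=True).item()
def ray(c,uv):
    R=cv2.Rodrigues(np.array(c['rvec'],float))[0]; t=np.array(c['tvec'],float)
    uv=np.atleast_2d(np.array(uv,float)); d=np.c_[(uv[:,0]-c['cx'])/c['fx'],(uv[:,1]-c['cy'])/c['fy'],np.ones(len(uv))]
    return -R.T@t, d@R
def onplane(c,uv,z):
    o,d=ray(c,uv); return o+d*((z-o[2])/d[:,2])[:,None]
E
python3 - <<'E'
from h import *
for n in ['top','scene']:
    c=snap(n,n+'0'); o,d=ray(c,[[c['cx'],c['cy']]]); print(n,o,d,c['fx'],c['cx'],c['cy'])
s=robot.get_state(); print(s['tool_pos'],s['tool_rot'],s['time_s'],s['width'])
E
```

```text
pics
top [ 0.5194434  -0.00798131  1.09457186] [[ 0.04840956 -0.00117965 -0.99882687]] 377.453094691333 321.294300655597 206.0687210330243
scene [1.18837331 0.13666863 0.82711413] [[-0.58978881 -0.14729501 -0.79401092]] 401.24448681283036 315.98140799109296 200.85831018586168
[ 0.20285258 -0.53758519  0.21282956] [-3.08914155e+00 -5.63352759e-01  3.53762793e-04] 0.1 0.09127435541435663
```

View pics/top0.png

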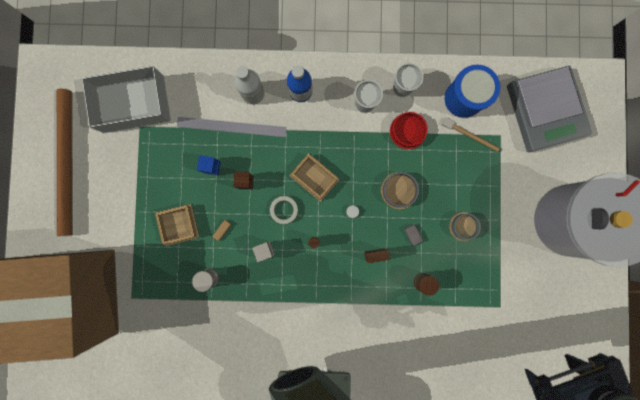

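View pics/scene0.png

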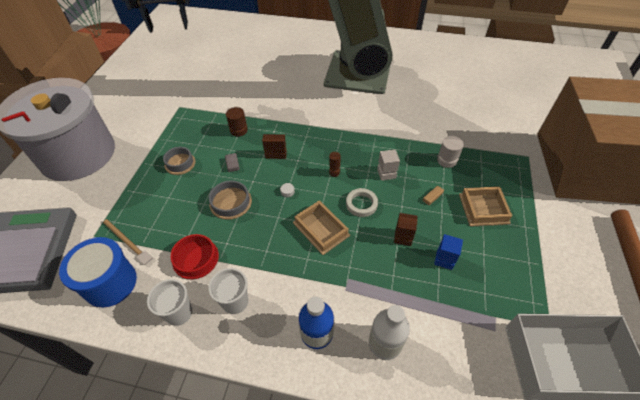

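The top view (up = +x, right = -y) shows these masters: square (243,180), slim (314,242), oblong (376,256), big (427,285). The frames are: oblong (315,177), big round (400,190), slim round (465,226), square (176,225). The casts are at (262,252) and (204,280). The scene view agrees; the red ring and the blue block are decoys.

Run:
```python
from h import *
c=load('top0'); im=c['image'][:,:,::-1]
cr=im[125:310,130:505]; cv2.imwrite('pics/c1.png',cv2.resize(cr,None,fx=2.1,fy=2.1,interpolation=cv2.INTER_CUBIC))
for n,uvs in dict(top={'sq':(243,180),'slim':(314,242),'obl':(376,256),'big':(427,285),'Fobl':(315,177),'Fbig':(400,190),'Fslim':(465,226),'Fsq':(176,225)},scene={'sq':(406,222),'slim':(335,157),'obl':(274,140),'big':(236,116)}).items():
    c=load(n+'0')
    for k,uv in uvs.items(): print(n,k,onplane(c,uv,.031 if k[0]=='F' else .065)[0].round(3), c['image'][uv[1],uv[0]])
w=snap('wrist','w0'); print(w['fx'],w['cx'],w['cy'],ray(w,[[w['cx'],w['cy']]]))
```

```text
top sq [0.636 0.207 0.065] [83 53 40]
top slim [0.471 0.008 0.065] [69 45 37]
top obl [ 0.437 -0.161  0.065] [74 55 37]
top big [ 0.362 -0.3    0.065] [71 48 27]
top Fobl [0.653 0.011 0.031] [146 124  88]
top Fbig [ 0.622 -0.231  0.031] [145 124  88]
top Fslim [ 0.524 -0.415  0.031] [150 129  95]
top Fsq [0.508 0.398 0.031] [136 115  81]
scene sq [0.639 0.21  0.065] [80 45 26]
scene slim [0.471 0.012 0.065] [86 53 33]
scene obl [ 0.443 -0.162  0.065] [87 51 34]
scene big [ 0.371 -0.297  0.065] [80 51 31]
309.70691628693146 316.9440586953428 199.4938809614341 (array([ 0.26800415, -0.51299935,  0.38428211]), array([[-0.23183135, -0.08497425, -0.96903746]]))
```

View pics/c1.png

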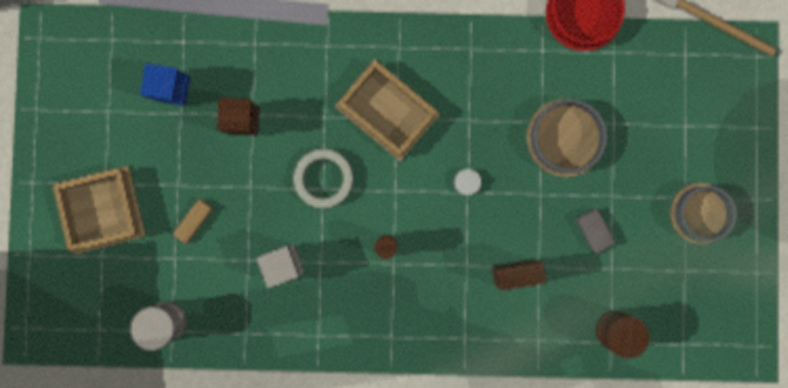

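View pics/w0.png

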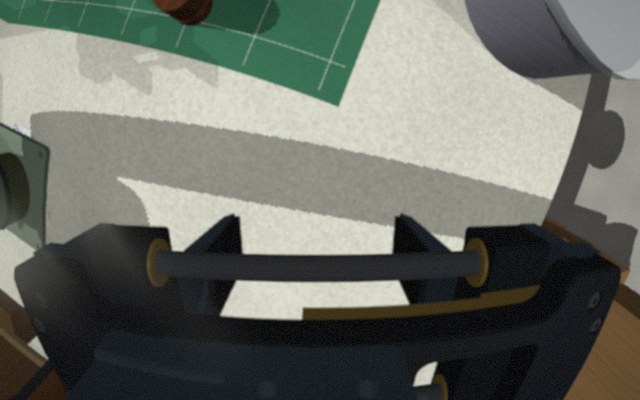

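The crop confirms the identities. The wrist view shows the camera about 0.17 m above and ahead of the fingers, at about 1 mm per pixel. I'll hover over the right half first for a finer look.

```bash
cat >> h.py <<'E'
def go(x,y,z,yaw=None):
    """print rows entry (mm, rad) in tool axes to reach world point; yaw = world angle (deg) of tool x"""
    s=robot.get_state(); R=cv2.Rodrigues(np.array(s['tool_rot'],float))[0]
    d=R.T@(np.array([x,y,z])-s['tool_pos'])*1000
    if yaw is None: r=np.zeros(3)
    else:
        a=np.radians(yaw); T=np.array([[np.cos(a),np.sin(a),0],[np.sin(a),-np.cos(a),0],[0,0,-1]])
        r=cv2.Rodrigues(R.T@T)[0].ravel()
    print(d.round(1),r.round(3),'len',np.linalg.norm(d).round(),'t',s['time_s'],'pos',np.round(s['tool_pos'],4),'yaw',np.degrees(np.arctan2(R[1,0],R[0,0])).round(2),'q',np.round(s['joint_positions'],2))
def rayw(c,uv):
    R=cv2.Rodrigues(np.array(c['rvec'],float))[0]; t=np.array(c['tvec'],float)
    p=(np.atleast_2d(np.array(uv,float))-[c['cx'],c['cy']])/[c['fx'],c['fy']]
    r=np.linalg.norm(p,axis=1)+1e-9; d=np.c_[p*(np.sin(r)/r)[:,None],np.cos(r)]
    return -R.T@t, d@R
def wplane(c,uv,z):
    o,d=rayw(c,uv); return o+d*((z-o[2])/d[:,2])[:,None]
E
python3 -m handwheel '[[[303,-247,-37,0,0,0.36],[303,-247,-37,0,0,0.36],[303,-247,-37,0,0,0.36],[303,-247,-37,0,0,0.36],[303,-247,-37,0,0,0.36],[303,-247,-37,0,0,0.36],[303,-247,-37,0,0,0.36],[303,-247,-37,0,0,0.36],[303,-247,-37,0,0,0.36],[303,-247,-37,0,0,0.36],[303,-247,-37,0,0,0.36],[303,-247,-37,0,0,0.36],[303,-247,-37,0,0,0.36],[303,-247,-37,0,0,0.36]]]'
python3 -c "
from h import *
snap('wrist','w1'); go(.4,.2,.25,0)"
```

```text
time_s: 1.32
tool_pos: [0.3986, -0.2009, 0.2503]
tool_rot: [3.141, -0.001, -0.001]
force: [0.8, -1.1, -0.1]
width: 0.0911
grasp_force: 0.0
[ 9.000e-01 -4.009e+02  3.000e-01] [ 0.     0.001 -0.001] len 401.0 t 1.3667 pos [ 0.3986 -0.2009  0.2503] yaw -0.06 q [-0.49  0.09  1.77 -0.    1.28  1.08]
```

View pics/w1.png

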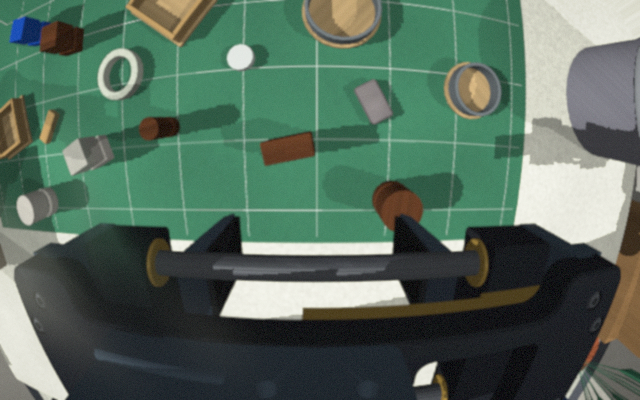

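The wrist view from (0.40,-0.20) shows oblong (288,148), slim (159,128), the slim frame (473,90), and big (397,204), which a finger partly hides. I'll take three more viewpoints.

```bash
python3 -m handwheel '[[[-85,-30,0,0,0,0],[-85,-30,0,0,0,0],[-85,-30,0,0,0,0],[-85,-30,0,0,0,0],[-85,-30,0,0,0,0]]]'|sed -n 2p
python3 -c "
from h import *
snap('wrist','w2')"
python3 -m handwheel '[[[105,-370,0,0,0,0],[105,-370,0,0,0,0],[105,-370,0,0,0,0],[105,-370,0,0,0,0],[105,-370,0,0,0,0],[105,-370,0,0,0,0],[105,-370,0,0,0,0],[105,-370,0,0,0,0],[105,-370,0,0,0,0],[105,-370,0,0,0,0],[105,-370,0,0,0,0],[105,-370,0,0,0,0],[105,-370,0,0,0,0]]]'|sed -n 2p
python3 -c "
from h import *
snap('wrist','w3')"
python3 -m handwheel '[[[80,250,0,0,0,0],[80,250,0,0,0,0],[80,250,0,0,0,0],[80,250,0,0,0,0],[80,250,0,0,0,0],[80,250,0,0,0,0],[80,250,0,0,0,0],[80,250,0,0,0,0],[80,250,0,0,0,0],[80,250,0,0,0,0]]]'|sed -n 1,2p
python3 -c "
from h import *
snap('wrist','w4')
a=np.vstack([np.hstack([load(n)['image'][:245,:,::-1] for n in p]) for p in (['w1','w2'],['w3','w4'])])
cv2.imwrite('pics/m1.png',cv2.resize(a,None,fx=.62,fy=.62,interpolation=cv2.INTER_AREA))"
```

```text
tool_pos: [0.3146, -0.1709, 0.251]
tool_pos: [0.4191, 0.1991, 0.2502]
time_s: 3.8
tool_pos: [0.4984, -0.0495, 0.2507]
```

View pics/m1.png

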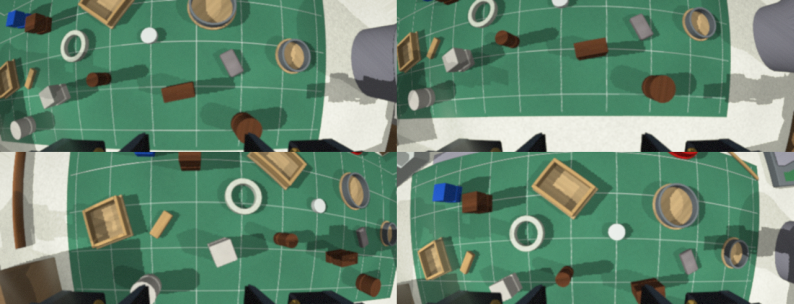

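All objects are visible and clear across the views (the oblong and big masters in w2, the square frame in w3, the oblong and big frames in w4). Now I'll measure with masks and ray casting, using support lines at the known heights.

```bash
cat > meas.py <<'E'
from h import *
from collections import namedtuple
A={'sq':(.637,.208),'slim':(.471,.010),'obl':(.44,-.161),'big':(.367,-.298),'Fobl':(.653,.011),'Fbig':(.622,-.231),'Fslim':(.524,-.415),'Fsq':(.508,.398)}
H={'sq':(21,21),'slim':(15,15),'obl':(30,14),'big':(27,27),'Fobl':(55,39),'Fbig':(50,50),'Fslim':(38,38),'Fsq':(46,46)}
def proj(c,P):
    q=cv2.Rodrigues(np.array(c['rvec'],float))[0]@P+np.array(c['tvec'],float)
    th=np.arctan2(np.hypot(q[0],q[1]),q[2]); return np.array([c['cx'],c['cy']])+c['fx']*th*q[:2]/np.hypot(q[0],q[1])
def mask(im,k):
    hsv=cv2.cvtColor(im,cv2.COLOR_RGB2HSV); h,s,v=cv2.split(hsv)
    if k[0]=='F': m=~((h>55)&(h<100)&(s>70))
    else: m=((h<22)|(h>165))&(s>70)&(v<150)
    return cv2.morphologyEx(m.astype(np.uint8)*255,cv2.MORPH_OPEN,np.ones((3,3) if k[0]!='F' else (5,5)))
def meas(view,k,yaw=None):
    c=load(view); ap=np.array(A[k]); hz=.02 if k[0]=='F' else .06
    m=mask(c['image'],k); u=proj(c,np.array([*ap,hz]))
    cs,_=cv2.findContours(m,cv2.RETR_EXTERNAL,cv2.CHAIN_APPROX_NONE)
    cs=[x for x in cs if cv2.contourArea(x)>60]
    if not cs: return
    x=max(cs,key=lambda x:cv2.pointPolygonTest(x,tuple(map(float,u)),True))
    if cv2.pointPolygonTest(x,tuple(map(float,u)),True)<-8: return
    bx=cv2.boundingRect(x)
    if bx[0]<2 or bx[1]<2 or bx[0]+bx[2]>638: return
    x=x[:,0].astype(float); ctr=x.mean(0); x=x+.0
    levels=[(.031,0),(.006,4)] if k[0]=='F' else [(.07,0),(0,0)]
    pts=[(wplane(c,x,z)[:,:2]*1000,e) for z,e in levels]
    nad=wplane(c,[[c['cx'],c['cy']]],0)[0][:2]; o=rayw(c,[[0,0]])[0][:2]*1000
    rect=k.endswith(('sq','obl')); ya=0
    if rect:
        hp=cv2.convexHull(pts[0][0].astype(np.float32)); pl=cv2.approxPolyDP(hp,3,True)[:,0]
        d=np.roll(pl,-1,0)-pl; mid=(np.roll(pl,-1,0)+pl)/2; L=np.linalg.norm(d,axis=1)
        rad=(mid-o)/np.linalg.norm(mid-o,axis=1)[:,None]; ang=np.degrees(np.arctan2(d[:,1],d[:,0]))
        w=L**2
        seg=[(round(float(a)%180,1),round(float(l))) for a,l in zip(ang,L)]
        b=np.argmax(L); dev=(ang-ang[b]+45)%90-45; g=abs(dev)<8
        ya=ang[b]+np.sum(dev[g]*w[g])/w[g].sum()
        if yaw is not None: ya=yaw
    a=np.radians(ya); ax=np.array([[np.cos(a),np.sin(a)],[-np.sin(a),np.cos(a)]])
    cen=[];hh=[]
    ext=np.ptp(pts[0][0]@ax.T,axis=0); half=H[k]
    if rect and half[0]!=half[1] and ext[1]>ext[0]: ya+=90; a=np.radians(ya); ax=np.array([[np.cos(a),np.sin(a)],[-np.sin(a),np.cos(a)]])
    for e,h in zip(ax,half):
        hi=min((p@e).max()-h-s for p,s in pts); lo=max((p@e).min()+h+s for p,s in pts)
        cen.append((hi+lo)/2); hh.append(round(hi-lo,1))
    C=np.array(cen)@ax
    print(view,k,C.round(1),'yaw%180',round(ya%180,1) if rect else '', 'slack',hh, seg if rect else '')
if __name__=='__main__':
    for k in A:
        for v in ['w1','w2','w3','w4']: meas(v,k)
E
python3 meas.py
```

```text
w1 sq [638.7 214.1] yaw%180 68.8 slack [np.float64(1.2), np.float64(6.3)] [(4.4, 37), (71.6, 73), (95.7, 28), (2.2, 29), (66.1, 75), (95.7, 31)]
w4 sq [638.5 214.3] yaw%180 81.1 slack [np.float64(0.2), np.float64(1.5)] [(0.8, 39), (81.1, 49), (91.2, 28), (0.4, 32), (69.6, 39), (90.0, 40)]
w1 slim [469.8  12.6] yaw%180  slack [np.float64(-2.9), np.float64(-5.8)] 
w2 slim [470.9  12.2] yaw%180  slack [np.float64(-5.1), np.float64(-6.8)] 
w3 slim [470.6   9.3] yaw%180  slack [np.float64(-4.3), np.float64(-6.9)] 
w4 slim [468.7  11.7] yaw%180  slack [np.float64(-5.2), np.float64(-4.6)] 
w1 obl [ 437.4 -165.5] yaw%180 99.3 slack [np.float64(-2.2), np.float64(-1.4)] [(99.4, 58), (9.4, 25), (100.4, 55), (2.5, 24)]
w2 obl [ 438.3 -165.8] yaw%180 99.9 slack [np.float64(-1.2), np.float64(-2.7)] [(99.2, 57), (10.0, 26), (68.1, 10), (100.9, 42), (141.3, 9), (10.8, 24)]
w3 obl [ 437.5 -165.7] yaw%180 100.1 slack [np.float64(-6.8), np.float64(-3.6)] [(13.6, 20), (77.6, 47), (100.4, 59), (11.2, 23), (85.2, 52), (99.2, 54)]
w1 big [ 363.3 -304.5] yaw%180  slack [np.float64(-8.8), np.float64(-3.9)] 

[... 355 characters left out ...]
29.8] yaw%180  slack [np.float64(0.6), np.float64(5.4)] 
w4 Fbig [ 624.2 -232.8] yaw%180  slack [np.float64(0.2), np.float64(1.1)] 
w1 Fslim [ 523.3 -419.7] yaw%180  slack [np.float64(0.0), np.float64(2.8)] 
w2 Fslim [ 523.2 -419.9] yaw%180  slack [np.float64(0.6), np.float64(3.1)] 
w4 Fslim [ 525.9 -418. ] yaw%180  slack [np.float64(-0.8), np.float64(3.4)] 
w3 Fsq [510.1 402.9] yaw%180 15.7 slack [np.float64(3.9), np.float64(4.7)] [(91.4, 30), (106.9, 76), (15.1, 91), (78.5, 19), (106.1, 88), (15.2, 93)]
w4 Fsq [509.  402.5] yaw%180 107.0 slack [np.float64(14.2), np.float64(8.2)] [(78.6, 15), (98.6, 28), (106.2, 84), (168.2, 15), (16.3, 79), (90.8, 43), (109.0, 85), (168.5, 12), (16.5, 79)]
```

The views agree within 1–2 mm: big (363,-304.4), slim (470,11.8), oblong (438,-165.7) at yaw 99.9°, square (638.6,214.2) at yaw about 0.6°. First I'll pick the big round.

```bash
python3 -m handwheel '[[[-135,255,91,0,0,0],[-135,255,91,0,0,0],[-135,255,91,0,0,0],[-135,255,91,0,0,0],[-135,255,91,0,0,0],[-135,255,91,0,0,0],[-135,255,91,0,0,0],[-135,255,91,0,0,0],[-135,255,91,0,0,0],[-135,255,91,0,0,0],[-135,255,120,0,0,0],[-135,255,150,0,0,0],[-135,255,175,0,0,0],[-135,255,192,0,0,0],[-135,255,192,0,0,0],[-135,255,192,0,0,0]]]' 1
python3 -m handwheel '[[[0,0,0,0,0,0],[0,0,0,0,0,0],[0,0,0,0,0,0],[0,0,0,0,0,0],[0,0,0,0,0,0],[0,0,0,0,0,0],[0,0,0,0,0,0]]]' 0.3 20
python3 -c "
from h import *
snap('scene','s1');go(.6238,-.2318,.19,0)"
```

```text
time_s: 5.18
tool_pos: [0.3654, -0.3035, 0.0589]
tool_rot: [-3.141, -0.005, 0.0]
force: [1.2, -0.7, 0.8]
width: 0.0912
grasp_force: 0.0
time_s: 5.77
tool_pos: [0.3645, -0.3051, 0.0589]
tool_rot: [3.141, 0.001, 0.001]
force: [0.2, 1.2, 3.2]
width: 0.053
grasp_force: 20.0
[ 259.4  -73.1 -131. ] [ 0. -0.  0.] len 300.0 t 5.8167 pos [ 0.3645 -0.3051  0.0589] yaw 0.02 q [-0.72  0.33  2.    0.    0.81  0.85]
```

```bash
python3 -m handwheel '[[[0,0,-35,0,0,0],[0,0,-75,0,0,0],[30,-8,-110,0,0,0],[260,-73,-125,0,0,0],[260,-73,-125,0,0,0],[260,-73,-125,0,0,0],[260,-73,-125,0,0,0],[260,-73,-125,0,0,0],[260,-73,-125,0,0,0],[260,-73,-125,0,0,0],[260,-73,-125,0,0,0],[260,-73,-95,0,0,0],[260,-73,-65,0,0,0],[260,-73,-40,0,0,0],[260,-73,-20,0,0,0],[260,-73,-12,0,0,0],[260,-73,-12,0,0,0],[260,-73,-12,0,0,0]]]'
python3 - <<'E'
from h import *
go(.625,-.232,.065,0)
a=snap('wrist','w5')['image'][:,:,::-1]; b=snap('scene','s2')['image'][:,:,::-1]
cv2.imwrite('pics/m2.png',np.hstack([cv2.resize(a[:250,120:520],None,fx=.95,fy=.95),cv2.resize(b[130:255,150:350],(380,238))]))
E
```

```text
time_s: 7.32
tool_pos: [0.6239, -0.2324, 0.0711]
tool_rot: [3.141, -0.0, 0.0]
force: [0.6, 0.8, -0.2]
width: 0.0527
grasp_force: 20.0
[ 1.1 -0.4  6.1] [ 0. -0. -0.] len 6.0 t 7.3167 pos [ 0.6239 -0.2324  0.0711] yaw -0.0 q [-0.37  0.57  1.53 -0.    1.04  1.2 ]
```

View pics/m2.png

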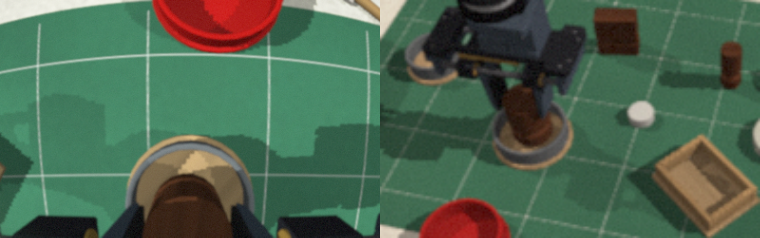

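The big master hangs centred over its ring in both views. I'll lower it, release it and go to the slim master.

```bash
python3 -m handwheel '[[[1,0,3,0,0,0],[1,0,5,0,0,0],[1,0,6,0,0,0],[1,0,6,0,0,0],[1,0,6,0,0,0]]]'
python3 -m handwheel '[[[0,0,0,0,0,0],[0,0,0,0,0,0],[0,0,0,0,0,0],[0,0,0,0,0,0],[0,0,0,0,0,0],[0,0,-15,0,0,0],[0,0,-45,0,0,0],[0,0,-85,0,0,0],[0,0,-120,0,0,0],[0,0,-120,0,0,0]]]' 0.9
python3 -c "
from h import *
snap('wrist','w6');go(.470,.0118,.14,0)"
```

```text
time_s: 7.83
tool_pos: [0.6256, -0.2318, 0.065]
tool_rot: [3.141, 0.001, 0.001]
force: [0.3, 1.0, 0.8]
width: 0.0528
grasp_force: 20.0
time_s: 8.67
tool_pos: [0.6292, -0.2333, 0.1933]
tool_rot: [3.136, 0.001, 0.023]
force: [0.6, -0.7, 0.9]
width: 0.0821
grasp_force: 0.0
[-158.  -244.8   47.3] [ 0.004 -0.009  0.001] len 295.0 t 8.7167 pos [ 0.6277 -0.2327  0.1897] yaw 0.04 q [-0.37  0.48  1.37 -0.    1.28  1.2 ]
```

```bash
python3 -m handwheel '[[[-155,-244,20,0,0,0],[-155,-244,20,0,0,0],[-155,-244,20,0,0,0],[-155,-244,20,0,0,0],[-155,-244,20,0,0,0],[-155,-244,20,0,0,0],[-155,-244,20,0,0,0],[-155,-244,20,0,0,0],[-155,-244,40,0,0,0],[-155,-244,70,0,0,0],[-155,-244,100,0,0,0],[-155,-244,118,0,0,0],[-155,-244,126,0,0,0],[-155,-244,126,0,0,0],[-155,-244,126,0,0,0]]]'
python3 -m handwheel '[[[0,0,0,0,0,0],[0,0,0,0,0,0],[0,0,0,0,0,0],[0,0,0,0,0,0],[0,0,0,0,0,0],[0,0,0,0,0,0],[0,0,0,0,0,0],[0,0,0,0,0,0]]]' 0.15 15
python3 -c "
from h import *
go(.5238,-.4195,.065,0)"
```

```text
time_s: 9.97
tool_pos: [0.4704, 0.0119, 0.0585]
tool_rot: [3.141, 0.001, -0.001]
force: [0.1, 0.4, -0.0]
width: 0.0822
grasp_force: 0.0
time_s: 10.63
tool_pos: [0.4701, 0.0121, 0.0586]
tool_rot: [3.141, 0.001, 0.0]
force: [-0.0, 0.9, -0.5]
width: 0.0316
grasp_force: 0.1
[ 53.3 431.7  -6.3] [ 0.    -0.     0.001] len 435.0 t 10.6333 pos [0.4701 0.0121 0.0586] yaw 0.05 q [ 0.    0.32  2.02 -0.    0.81  1.57]
```

```bash
python3 -m handwheel '[[[0,0,0,0,0,0],[0,0,0,0,0,0],[0,0,0,0,0,0]]]' | tail -2
python3 -m handwheel '[[[0,0,-35,0,0,0],[0,0,-75,0,0,0],[10,40,-105,0,0,0],[54,431,-125,0,0,0],[54,431,-125,0,0,0],[54,431,-125,0,0,0],[54,431,-125,0,0,0],[54,431,-125,0,0,0],[54,431,-125,0,0,0],[54,431,-125,0,0,0],[54,431,-125,0,0,0],[54,431,-125,0,0,0],[54,431,-125,0,0,0],[54,431,-95,0,0,0],[54,431,-60,0,0,0],[54,431,-35,0,0,0],[54,431,-20,0,0,0],[54,431,-12,0,0,0],[54,431,-12,0,0,0],[54,431,-12,0,0,0]]]'
python3 - <<'E'
from h import *
go(.5237,-.4194,.065,0)
a=snap('wrist','w7')['image'][:,:,::-1]; b=snap('scene','s3')['image'][:,:,::-1]
cv2.imwrite('pics/m3.png',np.hstack([cv2.resize(a[:250,120:520],None,fx=.95,fy=.95),cv2.resize(b[90:230,120:320],(380,238))]))
E
```

```text
width: 0.0292
grasp_force: 15.0
time_s: 12.55
tool_pos: [0.5248, -0.419, 0.0709]
tool_rot: [3.141, 0.001, 0.001]
force: [0.4, 0.5, -0.8]
width: 0.0292
grasp_force: 15.0
[-1.1  0.4  5.9] [ 0.    -0.     0.001] len 6.0 t 12.55 pos [ 0.5248 -0.419   0.0709] yaw 0.05 q [-0.69  0.58  1.52 -0.    1.05  0.88]
```

View pics/m3.png

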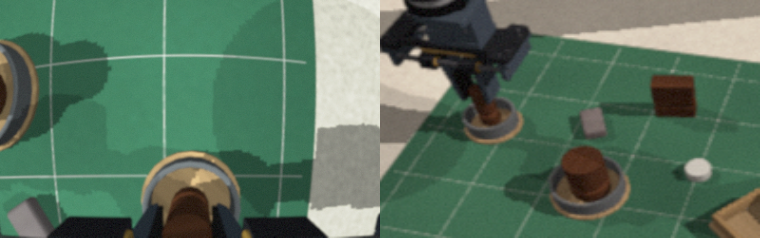

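The big master stands in its ring, and the slim one is over its frame centre. I'll release it, then hover near the square to refine its yaw.

```bash
python3 -m handwheel '[[[-1,0,3,0,0,0],[-1,0,5,0,0,0],[-1,0,6,0,0,0],[-1,0,6,0,0,0],[-1,0,6,0,0,0]]]'
python3 -m handwheel '[[[0,0,0,0,0,0],[0,0,0,0,0,0],[0,0,0,0,0,0],[0,0,0,0,0,0],[0,0,-15,0,0,0],[0,0,-45,0,0,0],[0,0,-85,0,0,0],[0,0,-125,0,0,0],[0,0,-155,0,0,0]]]' 1
python3 -m handwheel '[[[36,-650,0,0,0,0],[36,-650,0,0,0,0],[36,-650,0,0,0,0],[36,-650,0,0,0,0],[36,-650,0,0,0,0],[36,-650,0,0,0,0],[36,-650,0,0,0,0],[36,-650,0,0,0,0],[36,-650,0,0,0,0],[36,-650,0,0,0,0],[36,-650,0,0,0,0],[36,-650,0,0,0,0],[36,-650,0,0,0,0],[36,-650,0,0,0,0],[36,-650,0,0,0,0],[36,-650,0,0,0,0],[36,-650,0,0,0,0],[36,-650,0,0,0,0]]]'
python3 - <<'E'
from meas import *
c=snap('wrist','w8'); snap('top','t1')
for k in ['sq','Fobl','Fsq']: meas('w8',k)
meas('w4','sq',.6)
go(.6386,.2142,.059,0)
cv2.imwrite('pics/v8.png',c['image'][:240,:,::-1])
E
```

```text
time_s: 13.07
tool_pos: [0.5235, -0.4189, 0.0647]
tool_rot: [3.141, 0.001, 0.0]
force: [-1.0, -0.2, 0.4]
width: 0.0293
grasp_force: 15.0
time_s: 13.82
tool_pos: [0.524, -0.4193, 0.2233]
tool_rot: [3.139, 0.001, 0.005]
force: [1.9, -0.4, -0.3]
width: 0.0863
grasp_force: 0.0
time_s: 15.32
tool_pos: [0.5586, 0.2323, 0.2192]
tool_rot: [3.141, 0.006, -0.001]
force: [0.1, -0.2, -0.1]
width: 0.0913
grasp_force: 0.0
w8 sq [637.9 212.4] yaw%180 178.7 slack [np.float64(-1.1), np.float64(-1.8)] [(178.7, 39), (89.2, 38), (179.1, 39), (87.9, 38)]
w8 Fobl [655.6  14.4] yaw%180 50.9 slack [np.float64(6.1), np.float64(6.4)] [(141.4, 73), (1.0, 6), (51.2, 102), (96.0, 24), (138.7, 66), (174.7, 13), (51.3, 103), (95.2, 22)]
w4 sq [639.  214.6] yaw%180 0.6 slack [np.float64(-2.3), np.float64(-4.6)] [(0.8, 39), (81.1, 49), (91.2, 28), (0.4, 32), (69.6, 39), (90.0, 40)]
[ 79.9  16.  160.4] [0.001 0.    0.   ] len 180.0 t 15.4167 pos [0.5588 0.2303 0.2194] yaw 0.03 q [ 0.37  0.36  1.48 -0.    1.3   1.94]
```

View pics/v8.png

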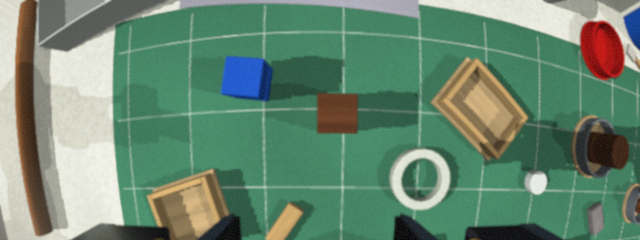

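The square is nearly under the camera at (637.9,212.4), yaw about -1°, and the blue block is about 65 mm off. I'll use a narrower opening for this grasp.

```bash
python3 -m handwheel '[[[40,9,20,0,0,0],[79,17,50,0,0,0],[79,17,85,0,0,0],[79,17,85,0,0,0],[79,17,110,0,0,0],[79,17,135,0,0,0],[79,17,152,0,0,0],[79,17,160,0,0,0],[79,17,160,0,0,0],[79,17,160,0,0,0]]]' 0.7
python3 -m handwheel '[[[0,0,0,0,0,0],[0,0,0,0,0,0],[0,0,0,0,0,0],[0,0,0,0,0,0],[0,0,0,0,0,0],[0,0,0,0,0,0],[0,0,0,0,0,0]]]' 0.25 20
python3 -c "
from h import *
go(.510,.4028,.19,15.8)"
```

```text
time_s: 16.25
tool_pos: [0.6384, 0.2138, 0.0609]
tool_rot: [-3.141, 0.0, -0.002]
force: [-0.5, -0.4, 1.0]
width: 0.0636
grasp_force: 0.0
time_s: 16.83
tool_pos: [0.6385, 0.2143, 0.0606]
tool_rot: [-3.141, -0.001, -0.003]
force: [-1.7, -0.7, 5.4]
width: 0.0424
grasp_force: 20.0
[-128.1 -188.6 -129.6] [ 0.    -0.002 -0.275] len 262.0 t 16.8333 pos [0.6385 0.2143 0.0606] yaw 0.05 q [ 0.31  0.59  1.52 -0.    1.03  1.88]
```

```bash
python3 -m handwheel '[[[0,0,-10,0,0,0],[0,0,-40,0,0,0],[0,0,-80,0,0,0],[0,0,-130,0,0,0],[0,0,-130,0,0,0]]]'
python3 -m handwheel '[[[-128,-188,0,0,0,-0.275],[-128,-188,0,0,0,-0.275],[-128,-188,0,0,0,-0.275],[-128,-188,0,0,0,-0.275],[-128,-188,0,0,0,-0.275],[-128,-188,0,0,0,-0.275],[-128,-188,0,0,0,-0.275],[-128,-188,0,0,0,-0.275],[-128,-188,40,0,0,-0.275],[-128,-188,75,0,0,-0.275],[-128,-188,75,0,0,-0.275],[-128,-188,75,0,0,-0.275]]]'
python3 - <<'E'
from h import *
go(.510,.4028,.0666,15.8)
a=snap('wrist','w9')['image'][:,:,::-1]; b=snap('scene','s4')['image'][:,:,::-1]
cv2.imwrite('pics/m4.png',np.hstack([cv2.resize(a[:250,120:520],None,fx=.95,fy=.95),cv2.resize(b[110:270,380:600],(380,238))]))
E
```

```text
time_s: 17.25
tool_pos: [0.6412, 0.2155, 0.1977]
tool_rot: [-3.137, -0.001, -0.02]
force: [1.5, 0.6, 0.8]
width: 0.0418
grasp_force: 19.9
time_s: 18.25
tool_pos: [0.5096, 0.4002, 0.1129]
tool_rot: [3.109, 0.429, -0.006]
force: [1.5, -0.0, -0.2]
width: 0.0418
grasp_force: 19.9
[ 1.3 -2.5 46.3] [ 0.002  0.004 -0.002] len 46.0 t 18.25 pos [0.5096 0.4002 0.1129] yaw 15.71 q [ 0.65  0.51  1.53 -0.    1.11  1.94]
```

View pics/m4.png

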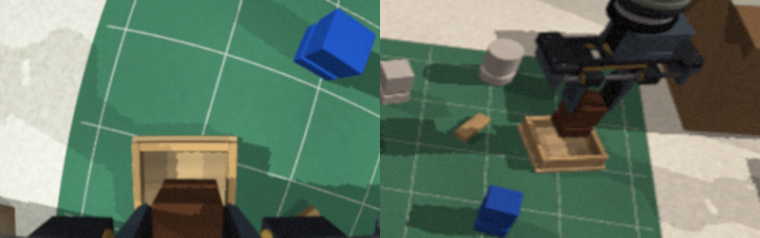

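The frame edges are square to the tool axes, and the master sits centred between the walls, apart from about 2 mm that I correct on lowering.

```bash
python3 -m handwheel '[[[1,-2.5,20,0,0,0],[1,-2.5,34,0,0,0],[1,-2.5,40,0,0,0],[1,-2.5,40,0,0,0],[1,-2.5,43,0,0,0],[1,-2.5,45,0,0,0],[1,-2.5,46,0,0,0],[1,-2.5,46,0,0,0],[1,-2.5,46,0,0,0]]]'
python3 -c "
from h import *
go(.510,.4028,.0666,15.8)"
```

```text
time_s: 19.1
tool_pos: [0.5103, 0.405, 0.069]
tool_rot: [-3.111, -0.432, -0.001]
force: [-0.2, -0.8, -1.4]
width: 0.042
grasp_force: 19.9
[-0.9  2.   2.4] [-0.    -0.001  0.   ] len 3.0 t 19.1 pos [0.5103 0.405  0.069 ] yaw 15.8 q [ 0.65  0.55  1.57 -0.    1.02  1.95]
```

```bash
python3 -m handwheel '[[[-1,2,1,0,0,0],[-1,2,2,0,0,0],[-1,2,2.5,0,0,0],[-1,2,2.5,0,0,0],[-1,2,2.5,0,0,0]]]'
python3 -m handwheel '[[[0,0,0,0,0,0],[0,0,0,0,0,0],[0,0,0,0,0,0],[0,0,0,0,0,0],[0,0,-15,0,0,0],[0,0,-45,0,0,0],[0,0,-85,0,0,0],[0,0,-125,0,0,0],[0,0,-125,0,0,0]]]' 0.9
python3 -c "
from h import *
snap('wrist','w10');go(.4378,-.1657,.13,99.9);go(.4378,-.1657,.13,-80.1)"
```

```text
time_s: 19.52
tool_pos: [0.5098, 0.4024, 0.0666]
tool_rot: [3.111, 0.432, 0.001]
force: [-0.2, -2.0, 4.8]
width: 0.0419
grasp_force: 20.0
time_s: 20.27
tool_pos: [0.5133, 0.4055, 0.2001]
tool_rot: [-3.104, -0.431, -0.023]
force: [0.9, 0.6, 1.1]
width: 0.0823
grasp_force: 0.0
[-227.3  528.7   61.9] [ 0.004 -0.011 -1.468] len 579.0 t 20.3167 pos [0.512  0.4045 0.1963] yaw 15.8 q [0.65 0.45 1.41 0.   1.27 1.95]
[-227.3  528.7   61.9] [-0.012 -0.004  1.674] len 579.0 t 20.3167 pos [0.512  0.4045 0.1963] yaw 15.8 q [0.65 0.45 1.41 0.   1.27 1.95]
```

```bash
python3 -m handwheel '[[[-224,527,0,0,0,-1.468],[-224,527,0,0,0,-1.468],[-224,527,0,0,0,-1.468],[-224,527,0,0,0,-1.468],[-224,527,0,0,0,-1.468],[-224,527,0,0,0,-1.468],[-224,527,0,0,0,-1.468],[-224,527,0,0,0,-1.468],[-224,527,0,0,0,-1.468],[-224,527,0,0,0,-1.468],[-224,527,0,0,0,-1.468],[-224,527,0,0,0,-1.468],[-224,527,0,0,0,-1.468],[-224,527,0,0,0,-1.468],[-224,527,0,0,0,-1.468],[-224,527,20,0,0,-1.468],[-224,527,50,0,0,-1.468],[-224,527,50,0,0,-1.468],[-224,527,50,0,0,-1.468]]]' 0.8
python3 -c "
from h import *
go(.4378,-.1657,.059,99.9)"
```

```text
time_s: 21.9
tool_pos: [0.4361, -0.1649, 0.1395]
tool_rot: [-2.018, -2.401, 0.002]
force: [0.1, -0.2, 0.3]
width: 0.0727
grasp_force: 0.0
[-1.3  1.9 80.5] [-0.004 -0.003 -0.   ] len 81.0 t 21.9 pos [ 0.4361 -0.1649  0.1395] yaw 99.9 q [-0.39  0.22  1.91  0.    1.02 -0.56]
```

```bash
python3 -m handwheel '[[[-1,1,25,0,0,0],[-1,1,50,0,0,0],[-1,1,70,0,0,0],[-1,1,80,0,0,0],[-1,1,80,0,0,0],[-1,1,80,0,0,0]]]'
python3 -m handwheel '[[[0,0,0,0,0,0],[0,0,0,0,0,0],[0,0,0,0,0,0],[0,0,0,0,0,0],[0,0,0,0,0,0],[0,0,0,0,0,0],[0,0,0,0,0,0],[0,0,0,0,0,0],[0,0,0,0,0,0]]]' 0.15 20
python3 -c "
from h import *
go(.6554,.0143,.19,51.1)"
```

```text
time_s: 22.4
tool_pos: [0.4397, -0.1662, 0.0619]
tool_rot: [2.019, 2.405, 0.0]
force: [1.3, 0.2, -0.4]
width: 0.0728
grasp_force: 0.0
time_s: 23.15
tool_pos: [0.4388, -0.1663, 0.0611]
tool_rot: [-2.021, -2.405, 0.0]
force: [-0.8, -0.6, 1.5]
width: 0.0281
grasp_force: 20.0
[ 140.6  244.5 -128.9] [-0.     0.     0.852] len 310.0 t 23.15 pos [ 0.4388 -0.1663  0.0611] yaw 99.91 q [-0.39  0.32  2.01 -0.    0.81 -0.56]
```

```bash
python3 -m handwheel '[[[0,0,-30,0,0,0],[0,0,-70,0,0,0],[0,0,-110,0,0,0],[140,244,-125,0,0,0.852],[140,244,-125,0,0,0.852],[140,244,-125,0,0,0.852],[140,244,-125,0,0,0.852],[140,244,-125,0,0,0.852],[140,244,-125,0,0,0.852],[140,244,-125,0,0,0.852],[140,244,-125,0,0,0.852],[140,244,-125,0,0,0.852],[140,244,-125,0,0,0.852],[140,244,-125,0,0,0.852],[140,244,-90,0,0,0.852],[140,244,-55,0,0,0.852],[140,244,-55,0,0,0.852],[140,244,-55,0,0,0.852],[140,244,-55,0,0,0.852]]]'
python3 - <<'E'
from h import *
go(.6554,.0143,.0671,51.1)
a=snap('wrist','w11')['image'][:,:,::-1]; b=snap('scene','s5')['image'][:,:,::-1]
cv2.imwrite('pics/m5.png',np.hstack([cv2.resize(a[:250,120:520],None,fx=.95,fy=.95),cv2.resize(b[140:300,220:440],(380,238))]))
E
```

```text
time_s: 24.73
tool_pos: [0.6558, 0.013, 0.118]
tool_rot: [2.834, 1.353, 0.004]
force: [-0.6, 0.3, -0.2]
width: 0.0279
grasp_force: 20.0
[ 0.7 -1.3 50.9] [ 0.002 -0.002 -0.001] len 51.0 t 24.7333 pos [0.6558 0.013  0.118 ] yaw 51.05 q [ 0.    0.51  1.51 -0.    1.12  0.68]
```

View pics/m5.png

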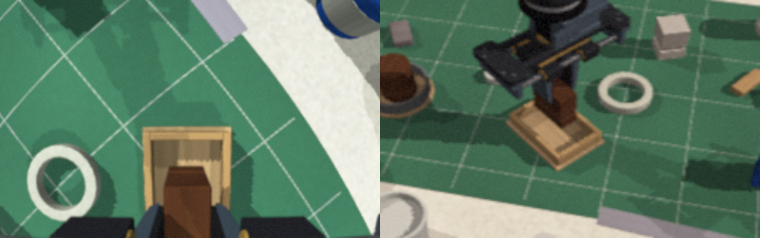

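The oblong is aligned with its frame walls and centred laterally. I'll lower it.

```bash
python3 -m handwheel '[[[0,-1,25,0,0,0],[0,-1,38,0,0,0],[0,-1,44,0,0,0],[0,-1,47,0,0,0],[0,-1,48,0,0,0],[0,-1,48,0,0,0],[0,-1,48,0,0,0]]]'
python3 -c "
from h import *
go(.6554,.0143,.0671,51.1)"
```

```text
time_s: 25.42
tool_pos: [0.6552, 0.0143, 0.0693]
tool_rot: [2.833, 1.354, 0.003]
force: [0.4, -0.2, -0.5]
width: 0.0277
grasp_force: 20.0
[0.2 0.2 2.2] [ 0.002 -0.001 -0.   ] len 2.0 t 25.4167 pos [0.6552 0.0143 0.0693] yaw 51.1 q [ 0.    0.55  1.56 -0.    1.02  0.68]
```

Now I'll release it and back off to where all the frames can be viewed.

```bash
python3 -m handwheel '[[[0,0,1,0,0,0],[0,0,2,0,0,0],[0,0,2,0,0,0],[0,0,2,0,0,0]]]' | grep -E 'pos|force'
python3 -m handwheel '[[[0,0,0,0,0,0],[0,0,0,0,0,0],[0,0,0,0,0,0],[0,0,0,0,0,0],[0,0,-15,0,0,0],[0,0,-45,0,0,0],[0,0,-85,0,0,0],[0,0,-125,0,0,0],[0,0,-165,0,0,0],[0,0,-185,0,0,0]]]' 0.9 | grep pos
python3 -c "
from h import *
go(.45,-.05,.28,0)"
```

```text
tool_pos: [0.6549, 0.0144, 0.0671]
force: [-1.2, 0.2, 4.1]
grasp_force: 20.0
tool_pos: [0.6559, 0.0143, 0.2567]
[-179.2 -119.7  -24.9] [ 0.004 -0.007  0.892] len 217.0 t 26.5833 pos [0.6559 0.0143 0.2567] yaw 51.1 q [ 0.    0.43  1.29 -0.    1.41  0.68]
```

```bash
python3 -m handwheel '[[[-179,-120,-25,0,0,0.892],[-179,-120,-25,0,0,0.892],[-179,-120,-25,0,0,0.892],[-179,-120,-25,0,0,0.892],[-179,-120,-25,0,0,0.892],[-179,-120,-25,0,0,0.892],[-179,-120,-25,0,0,0.892],[-179,-120,-25,0,0,0.892],[-179,-120,-25,0,0,0.892],[-179,-120,-25,0,0,0.892],[-179,-120,-25,0,0,0.892],[-179,-120,-25,0,0,0.892]]]' | grep pos
python3 - <<'E'
from h import *
a=snap('wrist','w12')['image'][:245,:,::-1]; b=snap('top','t2')['image'][:,:,::-1]
cr=cv2.resize(b[125:310,130:505],(640,316),interpolation=cv2.INTER_CUBIC)
cv2.imwrite('pics/m6.png',np.vstack([a,cr]))
E
```

```text
tool_pos: [0.4489, -0.0495, 0.2757]
```

View pics/m6.png

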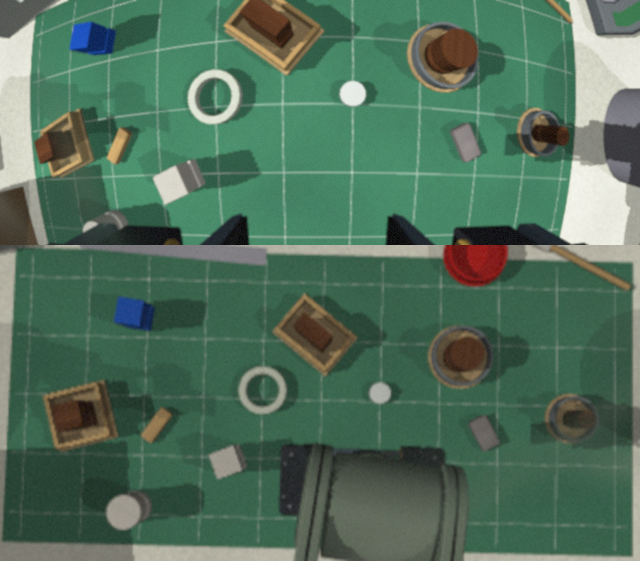

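All four masters stand upright and centred in their own frames, the two square-sided ones lined up with the walls. Neither the casts nor the decoys have moved, and the gripper is clear.

```bash
python3 -c "
from plant import hand_in
print(hand_in())"
```

```text
the job is handed in; nothing more can be done
None
```

All four masters are standing upright in the middle of their matching mould frames, with the square and oblong ones lined up with the walls, the casts left where they stood, and the job handed in at about 28 s; the final centring was checked by eye and from the arm's release poses (about 1–2 mm), not measured again.

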